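# Ratchet the reactor lid down

## Task

The ratchet wrench is sitting on the big lid nut of the tilted steel pressure vessel. Swing it back and forth between the two port stubs to tighten the nut clockwise until it is fully tight against its stop, then take the wrench off and lay it down gently inside the shallow white tray. Leave the other things on the bench alone.

Things in the scene. Friction and masses are not known exactly. Their poses are not given: they have to be found in the camera images.
- vessel: Fixed aluminium pressure vessel, 150 mm across, steel lid 174 mm, in a grey cradle on a 240 x 200 mm base. Origin on the bench below it, z up. Its axis leans 25 degrees from vertical towards the body's -x (the robot's side): outward axis (-0.423, 0, 0.906), downhill on the lid (-0.906, 0, -0.423) in the body frame. A gauge lies flat uphill of the nut, a cross bar under it.
- nut_foot (a point): Foot of the lid nut on the vessel's axis, where the socket's mouth rests: (-42.3, 0, 230.6) mm in the vessel's frame; vessel's axes, fixed.
- stub_left (a point): Outer end of the stub on the vessel's +y side: steel post 16 mm thick, parallel to the vessel's axis and 65 mm from it, 54 degrees from downhill, ending 17 mm past the middle height of the wrench's handle. It stops the handle about 38 degrees from downhill.
- stub_right (a point): Outer end of the stub on the vessel's -y side: steel post 16 mm thick, parallel to the vessel's axis and 65 mm from it, 54 degrees from downhill, ending 17 mm past the middle height of the wrench's handle. It stops the handle about 38 degrees from downhill.
- nut (a joint): Turn of the lid nut, rad. 0 at the start, grows as it is tightened (clockwise, looking down onto the lid), hard stop (tight) at 2.6. Stays where it is left; drag about 0.5 N m.
- nut_top (a point): Centre of the top face of the steel hexagon nut, greased (32 mm across flats, 35 mm high); z along the axis, outward.
- wrench: Loose steel ratchet wrench, 0.43 kg, 207 mm long. Origin on the drive axis at the socket's mouth, z from there up through the head. Hexagon socket z 0 to 36 mm, 44 mm across flats, over the whole nut with 0.8 mm play a side; round head 64 mm across, z 37 to 63 mm. Handle along -x to x = -175 mm, 20 mm wide (y), 14 mm thick, middle at z = 50 mm. Starts on the nut, handle downhill, sagging slightly.
- wrench_grip (a point): Place to hold on the handle: (-100, 0, 50) mm in the wrench frame; wrench axes. The ratchet drives clockwise (looking down onto the lid): swinging the downhill handle towards the vessel's +y tightens, and it slips with light clicks on the way back. 16 clicks a turn; some 10 to 35 degrees of each driving stroke are lost before the nut follows.
- wrench_end (a point): End of the handle, at (-175, 0, 50) mm in the wrench frame.
- tray: Shallow white plastic tray, fixed, 300 (x) x 150 (y) x 22 mm high, walls and floor 5 mm. Origin at the centre of its underside. Left or right of the vessel.
- hotplate: White hotplate, fixed, 200 x 160 mm, 77 mm high, on the other side than the tray. Not part of the job.
- bottle: Amber bottle, 72 mm across, 170 mm high, beside the vessel, left or right. Not part of the job. Origin under its centre.
- jar: White jar, 80 mm across, 100 mm high, beside the vessel, left or right. Not part of the job. Origin under its centre.
There are look-alikes about, which are no part of the job. Of the things shaped like the wrench, the steel one is meant.

How it is judged:
On the way, in this order (a step that is already met when the one before it is completed fails the run):
1. the nut is turned a good way with the wrench on it (value of joint nut above 1.4 rad and distance between wrench and nut_top below 0.05 m), for 0.05 s.
2. the nut is tight, the wrench still on it (value of joint nut above 2.45 rad and distance between wrench and nut_top below 0.05 m), for 0.1 s.
At the end, for the whole second after the job is handed in: The nut is within 0.15 rad (about 9 degrees) of its stop, and the wrench lies at rest inside the tray, head and handle end both within its walls and low on its floor (socket mouth below 60 mm, handle end below 75 mm) (value of joint nut above 2.45 rad and x of wrench in the frame of tray between -0.14 and 0.14 m and y of wrench in the frame of tray between -0.07 and 0.07 m and x of wrench_end in the frame of tray between -0.145 and 0.145 m and y of wrench_end in the frame of tray between -0.07 and 0.07 m and height (world z) of wrench below 0.06 m and height (world z) of wrench_end below 0.075 m and linear speed of wrench below 0.02 m/s); the robot touches nothing.
It fails at once if the wrench is let go in the air or thrown instead of laid down (off the nut, more than about 35 mm above where it rests) (height (world z) of wrench_grip above 0.1 m and distance between wrench and nut_top above 0.07 m and contact force between the fingers and wrench below 0.1 N).
It fails at once if the bottle is pushed more than 20 mm (distance of bottle from where it was at the start of the episode above 0.02 m).
It fails at once if the jar is pushed more than 20 mm (distance of jar from where it was at the start of the episode above 0.02 m).
It fails at once if the hotplate is struck hard (over 20 N) (contact force between hotplate and anything else above 20 N).
It also fails if it takes over 64 s, if anything falls off the work surface, if the arm or the gripper's body presses on something with over 40 N, if the wrist force passes 120 N, or if a joint passes its speed limit or range.

## Robot

A 6-joint arm with a two-finger parallel gripper is mounted at the origin on the work surface. World frame = base frame: x ahead of the robot, y to its left, z up, the work surface at z = 0. Lengths are in m, angles in rad, forces in N, time in s.
With the tool pointing down it reaches from about 0.35 to 0.85 m from the base axis. Payload 8.1 kg.
Tool frame: the origin (TCP) lies between the finger pads; the fingertips stand 19 mm ahead of it and the grasp point (between the pads) is the TCP; z points along the fingers, y is the direction in which the jaws open and shut (so a half turn about z gives the same grasp; the last joint's range is limited). The gripper opens to 93 mm and grips with 3 to 60 N. Pads are 15 mm wide; open, the fingers measure 128 mm over their backs; the gripper's body (75 mm by 188 mm) begins 65 mm behind the grasp point.
Start: joints at [-1.312, 0.13, 1.488, -0, 1.523, -0.085], TCP at [0.202, -0.565, 0.238] pointing down, gripper open.
Joint ranges: [-2.96, 2.96], [-0.89, 2.26], [0.02, 2.5], [-1.34, 4.48], [0, 2.73], [-2.66, 2.66]. Speed limits (rad/s): [2.39, 2.39, 2.79, 3.14, 3.14, 3.14].

## Interface

Orientations are given as a unit quaternion [x, y, z, w].
In Python, from plant import ctrl, snapshot, get_calibration, workorder gives the robot as it stands.
- The arm moves only by the shell command python3 -m jog 'ROWS' [FORCE]. ROWS is JSON, a list of rows, each an object with "dr": the turn, a rotation vector about the world's x, y, z in rad, a list of three; "delta_pos": the shift along the world's x, y, z in mm, a list of three; "grip": the opening, from 0 (shut) to 1 (fully open). A call has exactly 5 rows; each row shifts and turns the pose as measured when the row begins; what a row does not reach is not made up. A row lasts 1/10 s, in which the tool goes at most 50 mm and 8.59 degrees, less where a joint would pass 70% of its speed; a pose out of reach is approached as far as the arm can. A call is refused whole if a number of a shift passes 50 or a number of a turn 0.15, either way. A call with a gripper value outside its range is refused whole. The fingers move at their own pace and stop on an object; FORCE is the grip in N (left out, the last holds). Time passes only in rows, so rows that do not move let the fingers close, or fill a call up. It gives the time, the measured TCP pose, the force and the opening at its end, in the units of the state.
- ctrl.get_state(): the state, without advancing time (a new reading comes with each control period).
- snapshot(name): name is "scene" or "side" or "wrist"; returns the picture (384x512x3 uint8, red, green, blue); there is no depth.
- get_calibration(name): a dict with "fx", "fy", "cx", "cy" (pixels), "origin" and "orientation" of the camera in the world; the wrist camera has in their place "tool_from_camera" (4x4, takes a point from camera to tool coordinates, whose origin is the TCP and whose axes are the flange's). Camera axes: x right, y down, z forward; pixel columns grow to the right and rows downward; lengths in m; the calibration is good to about 2 mm. A picture is of the moment at which its call begins: read the wrist's pose just before it. get_calibration takes no time and is no camera call.
- workorder.job_done(): hands the job in, once; it reports no verdict.
The state is a dict: "time_s": time; "joints": joint angles; "dq": joint speeds; "joint_torque": joint torques, N m; "tool_pos": TCP position; "eef_rot": TCP orientation; "force": force on the tool from outside, world axes, zero at the start; "wrist_torque": the same for the moment, N m; "finger_gap": finger opening in m.
Only numpy, scipy, OpenCV 4.12 (cv2) and the standard library are available. Lean on these libraries where they do the work, as an engineer would, in place of code of your own. Each camera call takes 0.05 s, during which the arm holds its last target. There are 200 camera calls.

## Working session

There is one attempt and no reset: what is moved stays moved. The work goes in short steps, Python scripts to look and compute and a shell command to move; the robot and the scene stay as the last step left them, time stands still between calls to the robot, and variables do not carry over. Pictures are saved under pics/ and viewed, about 8 in all and at most 12, crops included, and the job is handed in when it is done.

```bash
mkdir -p pics; ls
python3 - <<'E'
from plant import ctrl, snapshot, get_calibration
import cv2,numpy as np
for n in("scene","side"):
    im=snapshot(n); cv2.imwrite(f"pics/{n}0.png",cv2.resize(im[:,:,::-1],(768,576),interpolation=cv2.INTER_CUBIC)); np.save(f"pics/{n}0.npy",im)
    print(n,get_calibration(n))
print(get_calibration("wrist")); print(ctrl.get_state())
E
```

```text
pics
scene {'fx': 484.3968371610858, 'fy': 484.3968371610858, 'cx': 252.93880746913297, 'cy': 190.67973924025415, 'origin': array([ 1.25154386, -0.69837871,  0.89617945]), 'orientation': array([ 0.83163508,  0.32722753, -0.16071888, -0.41889698])}
side {'fx': 406.23423817299397, 'fy': 406.23423817299397, 'cx': 253.72314832550245, 'cy': 190.60496624548716, 'origin': array([0.35604418, 0.62336865, 0.88775129]), 'orientation': array([-0.16248065,  0.91298906, -0.36640965,  0.07612477])}
{'fx': 287.62116845992085, 'fy': 287.62116845992085, 'cx': 254.91527833928535, 'cy': 191.55860164207408, 'tool_from_camera': array([[-3.95187465e-04, -9.53659929e-01, -3.00886330e-01,
         8.44625929e-02],
       [ 9.99999187e-01, -1.21416576e-05, -1.27492708e-03,
        -6.86771765e-04],
       [ 1.21219361e-03, -3.00886589e-01,  9.53659159e-01,
        -1.47182787e-01],
       [ 0.00000000e+00,  0.00000000e+00,  0.00000000e+00,
         1.00000000e+00]])}
{'time_s': 0.1, 'joints': array([-1.31243389e+00,  1.31091667e-01,  1.48916643e+00, -2.43017157e-05,
        1.52300380e+00, -8.53937682e-02]), 'dq': array([ 0.00082752, -0.00035588, -0.00190603, -0.00030924, -0.00028097,
        0.00029359]), 'joint_torque': array([ 1.59569096e-03, -5.61347151e+01, -4.93091798e+01,  7.70515529e-02,
        2.92655913e-02, -5.73272791e-05]), 'tool_pos': array([ 0.20210783, -0.56442198,  0.23669089]), 'eef_rot': array([ 9.85264843e-01,  1.71033600e-01, -8.41829049e-05, -8.30454222e-04]), 'force': array([-0.71548752, -0.01006413, -0.76995685]), 'wrist_torque': array([ 0.0274164 , -0.0114067 , -0.08369131]), 'finger_gap': 0.09295336968494365}
```

View pics/scene0.png

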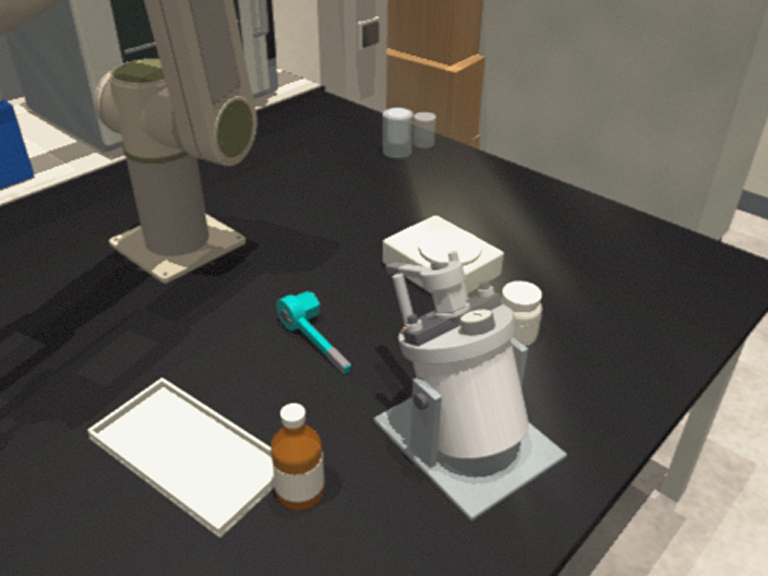

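View pics/side0.png

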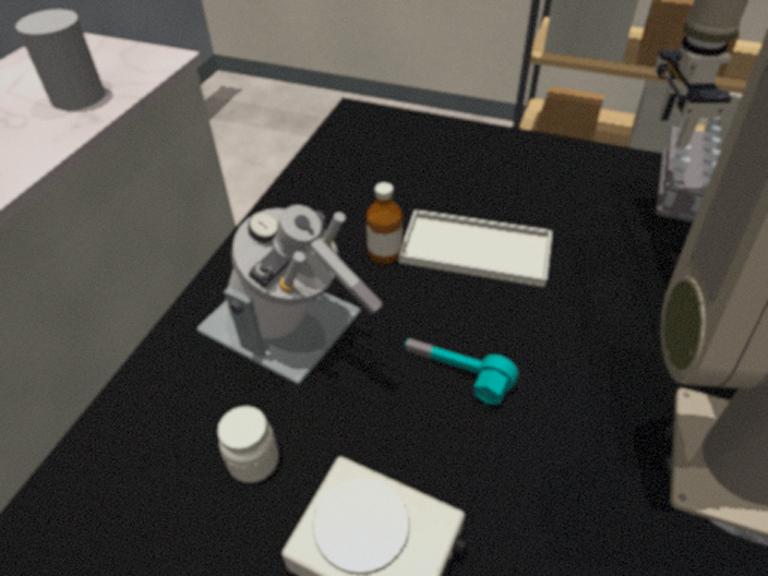

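The scene view (768x576) shows the steel wrench with its head at about (444,275) and handle end near (392,268). The base-plate corners are at (376,421), (473,511) and (564,454), and the tray corners at (163,381), (90,434) and (220,528). The side view shows the head at (302,218), the handle end at (372,302), base corners at (199,327), (300,382) and (359,311), and the tray at (416,213), (553,230), (545,282) and (401,262). The teal wrench is the look-alike.

```bash
cat > h.py <<'E'
import numpy as np
from scipy.spatial.transform import Rotation as R
from plant import ctrl, snapshot, get_calibration
def ray(cal,u,v,T=None):
    d=np.array([(u-cal['cx'])/cal['fx'],(v-cal['cy'])/cal['fy'],1])
    if T is None: o=np.array(cal['origin']); M=R.from_quat(cal['orientation']).as_matrix()
    else: o=T[:3,3]; M=T[:3,:3]
    d=M@d; return o,d/np.linalg.norm(d)
def plane(rd,z): o,d=rd; return o+d*(z-o[2])/d[2]
def tri(*rs):
    A=np.zeros((3,3));b=np.zeros(3)
    for o,d in rs: P=np.eye(3)-np.outer(d,d);A+=P;b+=P@o
    p=np.linalg.solve(A,b); return p,[np.linalg.norm((np.eye(3)-np.outer(d,d))@(p-o)) for o,d in rs]
def wristT(s):
    T=np.eye(4);T[:3,:3]=R.from_quat(s['eef_rot']).as_matrix();T[:3,3]=s['tool_pos']
    return T@get_calibration('wrist')['tool_from_camera']
E
python3 - <<'E'
from h import *
np.set_printoptions(precision=4,suppress=True)
S=get_calibration('scene');D=get_calibration('side')
s=lambda u,v:ray(S,u/1.5,v/1.5); d=lambda u,v:ray(D,u/1.5,v/1.5)
print('base scene',[plane(s(*p),.008) for p in((376,421),(473,511),(564,454))])
print('base side',[plane(d(*p),.008) for p in((199,327),(300,382),(359,311))])
print('tray scene',[plane(s(*p),.022) for p in((163,381),(90,434),(220,528))])
print('tray side',[plane(d(*p),.022) for p in((416,213),(553,230),(545,282),(401,262))])
print('head',tri(s(444,268),d(302,218)))
print('end',tri(s(392,267),d(372,303)))
print('bottle',tri(s(293,410),d(384,188)),'jar',tri(s(522,292),d(244,426)))
E
```

```text
base scene [array([ 0.6937, -0.0944,  0.008 ]), array([ 0.915 , -0.1261,  0.008 ]), array([0.9556, 0.0561, 0.008 ])]
base side [array([0.9581, 0.0527, 0.008 ]), array([0.7219, 0.1012, 0.008 ]), array([ 0.687 , -0.0871,  0.008 ])]
tray scene [array([ 0.3745, -0.2857,  0.022 ]), array([ 0.3922, -0.4321,  0.022 ]), array([ 0.68  , -0.3978,  0.022 ])]
tray side [array([ 0.6715, -0.3889,  0.022 ]), array([ 0.3762, -0.4313,  0.022 ]), array([ 0.3647, -0.2699,  0.022 ]), array([ 0.6509, -0.2292,  0.022 ])]
head (array([ 0.7375, -0.0041,  0.2903]), [np.float64(0.0036068841984390246), np.float64(0.0036068841984388603)])
end (array([0.6011, 0.045 , 0.1998]), [np.float64(0.001480102664094642), np.float64(0.0014801026640946804)])
bottle (array([ 0.6997, -0.2672,  0.1703]), [np.float64(6.519487802311615e-05), np.float64(6.519487802314722e-05)]) jar (array([0.7292, 0.255 , 0.0987]), [np.float64(0.0013765821739002645), np.float64(0.0013765821739002817)])
```

```bash
cat >> h.py <<'E'
np.set_printoptions(precision=4,suppress=True)
YAW=np.radians(-10.5); ORG=np.array([.821,-.0155,0])
def vessel(yaw=None,org=None):
    Q=R.from_euler('z',YAW if yaw is None else yaw).as_matrix(); o=ORG if org is None else org
    a=Q@[-.4226,0,.9063]; dn=Q@[-.9063,0,-.4226]; vy=Q@[0,1,0.]
    return o+Q@[-.0423,0,.2306],a,dn,vy
def toolR(y,z): y=y/np.linalg.norm(y); return np.column_stack([np.cross(y,z),y,z])
def handle(phi,r,h=.05,tilt=0):
    "TCP pose gripping handle at swing phi (rad, + to vessel +y)"
    f,a,dn,vy=vessel(); e=np.cos(phi)*dn+np.sin(phi)*vy; l=-np.sin(phi)*dn+np.cos(phi)*vy
    return f+h*a+r*e, toolR(-l,-a)
def togo(p,Rm):
    s=ctrl.get_state(); r=(R.from_matrix(Rm)*R.from_quat(s['eef_rot']).inv()).as_rotvec()
    print('t',s['time_s'],'shift mm',np.round((p-s['tool_pos'])*1e3,1),'rot',np.round(r,3),'F',s['force'],'gap',s['finger_gap'])
E
python3 - <<'E'
from h import *
p,Q=handle(0,.1,.17); print(p); togo(p,Q)
E
```

```text
[0.6197 0.0218 0.3424]
t 0.1 shift mm [417.5 586.2 105.7] rot [ 0.034 -0.44  -0.519] F [-0.7155 -0.0101 -0.77  ] gap 0.09295336968494365
```

```bash
r='';python3 -m jog '[{"dr":[0.002,-0.03,-0.035],"delta_pos":[27,39,10],"grip":1},{"dr":[0.002,-0.03,-0.035],"delta_pos":[27,39,10],"grip":1},{"dr":[0.002,-0.03,-0.035],"delta_pos":[27,39,10],"grip":1},{"dr":[0.002,-0.03,-0.035],"delta_pos":[27,39,10],"grip":1},{"dr":[0.002,-0.03,-0.035],"delta_pos":[27,39,10],"grip":1}]' 30
python3 -m jog '[{"dr":[0.002,-0.03,-0.035],"delta_pos":[27,39,10],"grip":1},{"dr":[0.002,-0.03,-0.035],"delta_pos":[27,39,10],"grip":1},{"dr":[0.002,-0.03,-0.035],"delta_pos":[27,39,10],"grip":1},{"dr":[0.002,-0.03,-0.035],"delta_pos":[27,39,10],"grip":1},{"dr":[0.002,-0.03,-0.035],"delta_pos":[27,39,10],"grip":1}]' 30
python3 - <<'E'
from h import *
p,Q=handle(0,.1,.17); togo(p,Q)
E
```

```text
time_s: 0.6
tool_pos: [0.3365, -0.3642, 0.2805]
eef_rot: [0.994, 0.077, 0.075, 0.001]
force: [0.2, -0.8, 0.6]
finger_gap: 0.0929
time_s: 1.1
tool_pos: [0.4735, -0.1611, 0.3305]
eef_rot: [0.988, -0.016, 0.153, 0.007]
force: [0.8, -0.6, -0.1]
finger_gap: 0.0933
t 1.1 shift mm [146.2 182.9  11.9] rot [-0.005 -0.13  -0.149] F [ 0.7961 -0.6185 -0.1372] gap 0.09333391189166859
```

Tracking is accurate.

```bash
python3 -m jog '[{"dr":[0,-0.026,-0.03],"delta_pos":[29,36,3],"grip":1},{"dr":[0,-0.026,-0.03],"delta_pos":[29,36,3],"grip":1},{"dr":[0,-0.026,-0.03],"delta_pos":[29,36,3],"grip":1},{"dr":[0,-0.026,-0.03],"delta_pos":[29,36,3],"grip":1},{"dr":[0,-0.026,-0.03],"delta_pos":[29,36,0],"grip":1}]'
python3 - <<'E'
from h import *
import cv2
p,Q=handle(0,.1,.17); togo(p,Q)
s=ctrl.get_state();T=wristT(s);im=snapshot('wrist');np.savez('pics/w1.npz',im=im,T=T)
cv2.imwrite('pics/w1.png',cv2.resize(im[:,:,::-1],(768,576),interpolation=cv2.INTER_CUBIC))
E
```

```text
time_s: 1.6
tool_pos: [0.6225, 0.0284, 0.3453]
eef_rot: [0.971, -0.093, 0.221, 0.017]
force: [0.5, -1.0, 0.2]
finger_gap: 0.093
t 1.6 shift mm [-2.9 -6.6 -2.8] rot [-0.005  0.012  0.006] F [ 0.5461 -0.9784  0.2472] gap 0.09298557088123215
```

View pics/w1.png

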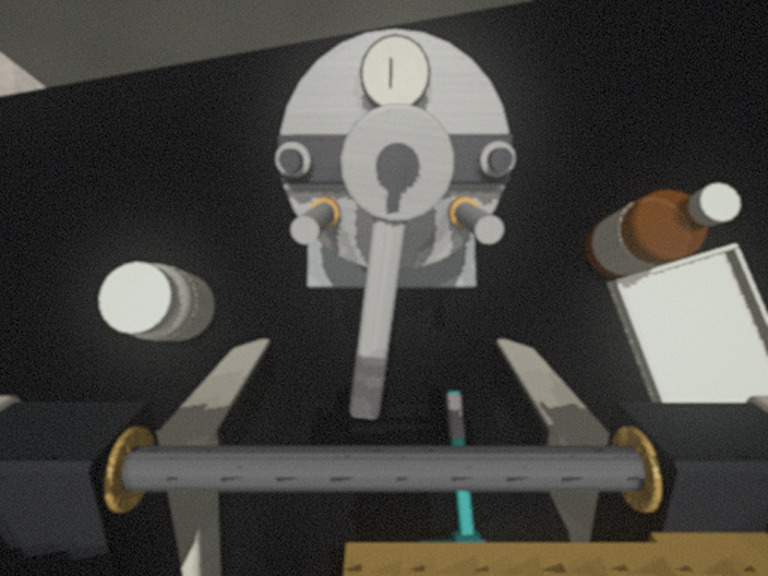

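The wrist view shows the steel handle running from the head top (398,162) to its end (365,415), slightly towards +y. The stub tops are at (304,231) and (489,229). The jaws straddle the handle.

Run:
```python
from h import *
W=get_calibration('wrist');T=np.load('pics/w1.npz')['T']
f,a,dn,vy=vessel()
def hit(u,v,h):
    o,d=ray(W,u/1.5,v/1.5,T); t=((f+h*a-o)@a)/(d@a); q=o+t*d-f; return np.array([q@dn,q@vy,h])*1e3
L=hit(304,231,.067);Rr=hit(489,229,.067)
print('L',L,'R',Rr,'expect 38.2 +-52.6')
print('head',hit(398,162,.063),'end',hit(365,415,.055),'handle mid', hit(377,320,.056))
```

```text
L [56.6078 54.2665 67.    ] R [ 56.374  -54.7193  67.    ] expect 38.2 +-52.6
head [18.0698 -1.2851 63.    ] end [189.4796  21.5948  55.    ] handle mid [117.4113  12.1573  56.    ]
```

Run:
```python
from h import *
from scipy.optimize import least_squares
W=get_calibration('wrist');T=np.load('pics/w1.npz')['T'];Ti=np.linalg.inv(T)
S=get_calibration('scene');D=get_calibration('side')
def px(c,p,Ti=None):
    if Ti is None: q=R.from_quat(c['orientation']).as_matrix().T@(p-c['origin'])
    else: q=Ti[:3,:3]@p+Ti[:3,3]
    return np.array([c['fx']*q[0]/q[2]+c['cx'],c['fy']*q[1]/q[2]+c['cy']])*1.5
def pts(x):
    f,a,dn,vy=vessel(x[2],np.array([x[0],x[1],0])); c,s=np.cos(np.radians(54)),np.sin(np.radians(54))
    return [f+.067*a+.065*(c*dn+k*s*vy) for k in(1,-1)]+[f+.063*a]
ob=[(304,231),(489,229),(398,162)]
fun=lambda x:np.concatenate([px(W,p,Ti)-o for p,o in zip(pts(x),ob)])
r=least_squares(fun,[.821,-.0155,-.183],x_scale=[.01,.01,.05]);x=r.x
print(x,np.degrees(x[2]),r.fun.round(1)); print([px(D,p).round(1) for p in pts(x)],[px(S,p).round(1) for p in pts(x)])
f,a,dn,vy=vessel(x[2],np.array([x[0],x[1],0]))
def hit(u,v,h):
    o,d=ray(W,u/1.5,v/1.5,T); t=((f+h*a-o)@a)/(d@a); q=o+t*d-f; return np.array([q@dn,q@vy,h])*1e3
print(hit(365,415,.057),hit(377,320,.057),f)
```

```text
[ 0.8021 -0.0126 -0.1854] -10.620839651674983 [ 0.9  0.2  0.2  1.  -1.1 -1.2]
[array([300.1, 256.5]), array([340. , 216.7]), array([300.5, 221.9])] [array([451.8, 251. ]), array([397.5, 274.6]), array([441.5, 267. ])]
[165.5797  21.1316  57.    ] [96.5987 12.2049 57.    ] [ 0.7605 -0.0048  0.2306]
```

```bash
sed -i 's/^YAW=.*/YAW=-.1854; ORG=np.array([.8021,-.0126,0])/' h.py
python3 - <<'E'
from h import *
p,Q=handle(np.radians(7.2),.095,.11); togo(p,Q)
p,Q=handle(np.radians(7.2),.095,.047); togo(p,Q)
E
```

```text
t 1.65 shift mm [  8.5  -3.  -53. ] rot [ 0.044  0.003 -0.111] F [-2.9726  2.4464 -1.8635] gap 0.09261985474152373
t 1.65 shift mm [  34.6   -7.9 -110.1] rot [ 0.044  0.003 -0.111] F [-2.9726  2.4464 -1.8635] gap 0.09261985474152373
```

```bash
python3 -m jog '[{"dr":[0.022,0.001,-0.055],"delta_pos":[4,-1.5,-26],"grip":1},{"dr":[0.022,0.001,-0.055],"delta_pos":[4,-1.5,-26],"grip":1},{"dr":[0,0,0],"delta_pos":[9,-1.7,-19],"grip":1},{"dr":[0,0,0],"delta_pos":[9,-1.7,-19],"grip":1},{"dr":[0,0,0],"delta_pos":[9,-1.7,-19],"grip":1}]'
python3 - <<'E'
from h import *
import cv2
p,Q=handle(np.radians(7.2),.095,.047); togo(p,Q)
s=ctrl.get_state();T=wristT(s);im=snapshot('wrist');np.savez('pics/w2.npz',im=im,T=T)
cv2.imwrite('pics/w2.png',im[:,:,::-1])
E
```

```text
time_s: 2.15
tool_pos: [0.6611, 0.0326, 0.2317]
eef_rot: [0.965, -0.149, 0.218, 0.005]
force: [-0.4, 0.2, 0.6]
finger_gap: 0.0933
t 2.15 shift mm [-1.9 -6.3  1.6] rot [-0.002  0.003 -0.006] F [-0.4359  0.1938  0.5646] gap 0.09328102459585437
```

View pics/w2.png

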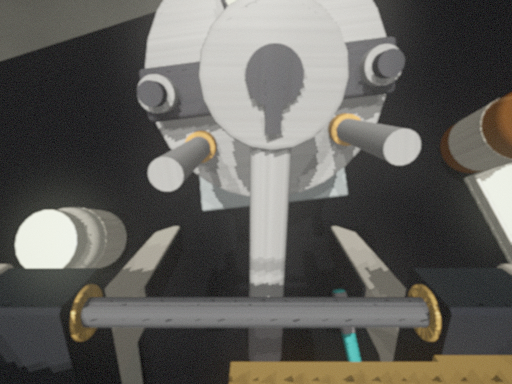

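The handle (columns 250–288) lies between the fingers, a few mm off centre, which agrees with the 6 mm left to go. I'll correct that and close.

```bash
python3 -m jog '[{"dr":[0,0,0],"delta_pos":[-2,-6,2],"grip":1},{"dr":[0,0,0],"delta_pos":[0,0,0],"grip":0},{"dr":[0,0,0],"delta_pos":[0,0,0],"grip":0},{"dr":[0,0,0],"delta_pos":[0,0,0],"grip":0},{"dr":[0,0,0],"delta_pos":[0,0,0],"grip":0}]' 25
python3 -m jog '[{"dr":[0,0,0],"delta_pos":[0,0,0],"grip":0},{"dr":[0,0,0],"delta_pos":[0,0,0],"grip":0},{"dr":[0,0,0],"delta_pos":[0,0,0],"grip":0},{"dr":[0,0,0],"delta_pos":[0,0,0],"grip":0},{"dr":[0,0,0],"delta_pos":[0,0,0],"grip":0}]' 25
cat >> h.py <<'E'
def where():
    s=ctrl.get_state(); f,a,dn,vy=vessel(); q=s['tool_pos']-f
    print('t %.2f phi %.2f r %.1f h %.1f'%(s['time_s'],np.degrees(np.arctan2(q@vy,q@dn)),1e3*np.hypot(q@vy,q@dn),1e3*(q@a)),'F',s['force'].round(1),'M',s['wrist_torque'].round(2),'gap',s['finger_gap'])
    y=R.from_quat(s['eef_rot']).as_matrix(); print('tool yaw about axis',np.degrees(np.arctan2(y[:,1]@dn,-y[:,1]@vy)).round(2),'z.-a',(-a@y[:,2]).round(4))
def plan(deg,n,r=.095,h=.047,ret=False):
    "rows: arc from present tool yaw to deg in n rows"
    s=ctrl.get_state(); f,a,dn,vy=vessel(); M=R.from_quat(s['eef_rot']); p0=s['tool_pos']; q=p0-f
    ph=np.arctan2(q@vy,q@dn)
    for k in range(1,n+1):
        p,Q=handle(ph+(np.radians(deg)-ph)*k/n,r,h); Q=R.from_matrix(Q)
        d=(Q*R.from_quat(s['eef_rot']).inv()).as_rotvec()/n
        print(np.round(1e3*(p-p0),0).astype(int).tolist(),np.round(d,3).tolist()); p0=p
E
python3 - <<'E'
from h import *
where(); plan(-34,10)
E
```

```text
time_s: 2.7
tool_pos: [0.6572, 0.0253, 0.231]
eef_rot: [0.965, -0.149, 0.215, 0.005]
force: [0.1, -0.1, -0.5]
finger_gap: 0.0653
time_s: 3.2
tool_pos: [0.6579, 0.0256, 0.2333]
eef_rot: [0.965, -0.149, 0.217, 0.005]
force: [0.8, 0.3, -1.1]
finger_gap: 0.0254
t 3.20 phi 6.57 r 96.0 h 47.4 F [ 0.8  0.3 -1.1] M [0.06 0.23 0.01] gap 0.025367204677857223
tool yaw about axis 6.97 z.-a 1.0
[-1, -7, 0] [-0.004, 0.001, 0.007]
[-1, -7, 0] [-0.007, 0.001, 0.013]
[-1, -7, 0] [-0.009, 0.002, 0.02]
[0, -7, 0] [-0.012, 0.002, 0.026]
[0, -7, 1] [-0.015, 0.003, 0.033]
[0, -7, 1] [-0.018, 0.003, 0.039]
[1, -7, 1] [-0.021, 0.004, 0.045]
[1, -7, 1] [-0.024, 0.004, 0.052]
[2, -6, 1] [-0.027, 0.005, 0.058]
[2, -6, 2] [-0.03, 0.006, 0.065]
```

```bash
sed -i 's|^        d=(Q.*|        d=(Q*M.inv()).as_rotvec(); M=Q|' h.py
python3 -m jog '[{"dr":[0,0,0],"delta_pos":[0,0,0],"grip":0},{"dr":[-0.015,0.003,0.033],"delta_pos":[-0.5,-3.5,0],"grip":0},{"dr":[-0.03,0.006,0.065],"delta_pos":[-1,-7,0],"grip":0},{"dr":[-0.03,0.006,0.065],"delta_pos":[-1,-7,0],"grip":0},{"dr":[-0.03,0.006,0.065],"delta_pos":[0,-7,0],"grip":0}]'
python3 - <<'E'
from h import *
where(); plan(-34,5)
E
```

```text
time_s: 3.7
tool_pos: [0.6536, 0.0014, 0.2325]
eef_rot: [0.977, -0.022, 0.211, 0.033]
force: [-8.8, 0.2, 4.2]
finger_gap: 0.02
t 3.70 phi -8.14 r 96.5 h 46.6 F [-8.8  0.2  4.2] M [-0.08  0.87 -0.25] gap 0.019977936693168958
tool yaw about axis -7.95 z.-a 1.0
[1, -9, 2] [-0.042, 0.002, 0.084]
[1, -8, 1] [-0.037, 0.007, 0.082]
[1, -8, 1] [-0.037, 0.007, 0.082]
[2, -8, 2] [-0.037, 0.007, 0.082]
[3, -8, 2] [-0.037, 0.007, 0.082]
```

```bash
python3 -m jog '[{"dr":[-0.038,0.006,0.082],"delta_pos":[0.5,-8.5,1],"grip":0},{"dr":[-0.037,0.007,0.082],"delta_pos":[0.5,-8,1],"grip":0},{"dr":[-0.037,0.007,0.082],"delta_pos":[1,-8,1],"grip":0},{"dr":[-0.037,0.007,0.082],"delta_pos":[2,-8,1.5],"grip":0},{"dr":[-0.037,0.007,0.082],"delta_pos":[2.5,-8,2],"grip":0}]'
python3 - <<'E'
from h import *
where(); plan(34,13,.097)
E
```

```text
time_s: 4.2
tool_pos: [0.6599, -0.0423, 0.2404]
eef_rot: [0.955, 0.205, 0.197, 0.083]
force: [3.7, 0.7, -0.8]
finger_gap: 0.0199
t 4.20 phi -34.95 r 96.7 h 47.8 F [ 3.7  0.7 -0.8] M [ 0.07 -0.31 -0.09] gap 0.019948744433198894
tool yaw about axis -34.82 z.-a 1.0
[-3, 8, -3] [0.037, -0.012, -0.082]
[-2, 9, -2] [0.038, -0.007, -0.084]
[-1, 9, -1] [0.038, -0.007, -0.084]
[-1, 9, -1] [0.038, -0.007, -0.084]
[0, 9, -1] [0.038, -0.007, -0.084]
[1, 9, 0] [0.038, -0.007, -0.084]
[2, 9, 0] [0.038, -0.007, -0.084]
[2, 9, 0] [0.038, -0.007, -0.084]
[3, 8, 1] [0.038, -0.007, -0.084]
[4, 8, 1] [0.038, -0.007, -0.084]
[4, 8, 1] [0.038, -0.007, -0.084]
[5, 7, 2] [0.038, -0.007, -0.084]
[6, 7, 2] [0.038, -0.007, -0.084]
```

```bash
python3 -m jog '[{"dr":[0.037,-0.009,-0.082],"delta_pos":[-3,8,-2.5],"grip":0},{"dr":[0.038,-0.007,-0.084],"delta_pos":[-2,9,-2],"grip":0},{"dr":[0.038,-0.007,-0.084],"delta_pos":[-1.5,9,-1],"grip":0},{"dr":[0.038,-0.007,-0.084],"delta_pos":[-0.7,9,-1],"grip":0},{"dr":[0.038,-0.007,-0.084],"delta_pos":[0,9,-0.5],"grip":0}]' 35
python3 - <<'E'
from h import *
where(); plan(35,10,.097)
E
```

```text
time_s: 4.7
tool_pos: [0.6533, 0.001, 0.2337]
eef_rot: [0.976, -0.024, 0.212, 0.035]
force: [0.1, -2.2, 3.7]
finger_gap: 0.02
t 4.70 phi -8.38 r 96.2 h 47.8 F [ 0.1 -2.2  3.7] M [-0.32  0.03 -0.03] gap 0.019976386475598358
tool yaw about axis -7.79 z.-a 1.0
[0, 7, -1] [0.028, -0.008, -0.058]
[1, 7, 0] [0.031, -0.006, -0.069]
[2, 7, 0] [0.031, -0.006, -0.069]
[2, 7, 0] [0.031, -0.006, -0.069]
[3, 7, 1] [0.031, -0.006, -0.069]
[3, 7, 1] [0.031, -0.006, -0.069]
[3, 6, 1] [0.031, -0.006, -0.069]
[4, 6, 1] [0.031, -0.006, -0.069]
[4, 6, 1] [0.031, -0.006, -0.069]
[5, 5, 2] [0.031, -0.006, -0.069]
```

```bash
python3 -m jog '[{"dr":[0.028,-0.008,-0.06],"delta_pos":[0,7,-0.7],"grip":0},{"dr":[0.031,-0.006,-0.069],"delta_pos":[1,7,-0.3],"grip":0},{"dr":[0.031,-0.006,-0.069],"delta_pos":[1.6,7,0],"grip":0},{"dr":[0.031,-0.006,-0.069],"delta_pos":[2,7,0.3],"grip":0},{"dr":[0.031,-0.006,-0.069],"delta_pos":[2.6,7,0.6],"grip":0}]'
python3 -c "
from h import *
where()"
python3 -m jog '[{"dr":[0.031,-0.006,-0.069],"delta_pos":[3,6.5,0.8],"grip":0},{"dr":[0.031,-0.006,-0.069],"delta_pos":[3.3,6.2,1],"grip":0},{"dr":[0.031,-0.006,-0.069],"delta_pos":[3.8,6,1.2],"grip":0},{"dr":[0.031,-0.006,-0.069],"delta_pos":[4.3,5.7,1.4],"grip":0},{"dr":[0.025,-0.005,-0.055],"delta_pos":[4,4.5,1.4],"grip":0}]'
python3 - <<'E'
from h import *
where(); plan(-36,15,.097)
E
```

```text
time_s: 5.2
tool_pos: [0.6611, 0.0351, 0.2357]
eef_rot: [0.953, -0.211, 0.218, -0.003]
force: [-0.9, -1.3, 0.7]
finger_gap: 0.0196
t 5.20 phi 12.67 r 95.4 h 49.1 F [-0.9 -1.3  0.7] M [-0.16  0.4   0.27] gap 0.019570124046560496
tool yaw about axis 14.26 z.-a 0.9999
time_s: 5.7
tool_pos: [0.6797, 0.0648, 0.2421]
eef_rot: [0.897, -0.387, 0.212, -0.041]
force: [-2.4, -1.5, 1.8]
finger_gap: 0.0195
t 5.70 phi 34.18 r 95.2 h 49.4 F [-2.4 -1.5  1.8] M [-0.07  0.45  0.3 ] gap 0.019470454748211262
tool yaw about axis 35.86 z.-a 0.9999
[-5, -5, -5] [-0.035, 0.006, 0.106]
[-5, -6, -2] [-0.034, 0.006, 0.074]
[-4, -7, -1] [-0.034, 0.006, 0.074]
[-4, -7, -1] [-0.034, 0.006, 0.074]
[-3, -7, -1] [-0.034, 0.006, 0.074]
[-2, -8, 0] [-0.034, 0.006, 0.074]
[-2, -8, 0] [-0.034, 0.006, 0.074]
[-1, -8, 0] [-0.034, 0.006, 0.074]
[-1, -8, 0] [-0.034, 0.006, 0.074]
[0, -8, 1] [-0.034, 0.006, 0.074]
[0, -8, 1] [-0.034, 0.006, 0.074]
[1, -8, 1] [-0.034, 0.006, 0.074]
[2, -8, 1] [-0.034, 0.006, 0.074]
[2, -7, 2] [-0.034, 0.006, 0.074]
[3, -7, 2] [-0.034, 0.006, 0.074]
```

```bash
python3 -m jog '[{"dr":[-0.034,0.006,0.085],"delta_pos":[-5,-5,-3],"grip":0},{"dr":[-0.034,0.006,0.074],"delta_pos":[-4.7,-6,-2],"grip":0},{"dr":[-0.034,0.006,0.074],"delta_pos":[-4.2,-6.7,-1.5],"grip":0},{"dr":[-0.034,0.006,0.074],"delta_pos":[-3.6,-7,-1],"grip":0},{"dr":[-0.034,0.006,0.074],"delta_pos":[-3,-7.3,-0.8],"grip":0}]'
python3 -m jog '[{"dr":[-0.034,0.006,0.074],"delta_pos":[-2.4,-7.7,-0.4],"grip":0},{"dr":[-0.034,0.006,0.074],"delta_pos":[-1.8,-7.8,0],"grip":0},{"dr":[-0.034,0.006,0.074],"delta_pos":[-1.2,-8,0],"grip":0},{"dr":[-0.034,0.006,0.074],"delta_pos":[-0.6,-8,0.3],"grip":0},{"dr":[-0.034,0.006,0.074],"delta_pos":[0,-8,0.6],"grip":0}]'
python3 - <<'E'
from h import *
where(); plan(-36,5,.097)
E
```

```text
time_s: 6.2
tool_pos: [0.6598, 0.0317, 0.2342]
eef_rot: [0.958, -0.186, 0.22, 0.003]
force: [-0.2, -0.3, 1.1]
finger_gap: 0.0198
time_s: 6.7
tool_pos: [0.6532, -0.0092, 0.2348]
eef_rot: [0.975, 0.021, 0.217, 0.048]
force: [1.0, 1.0, 1.6]
finger_gap: 0.0196
t 6.70 phi -14.50 r 96.2 h 48.0 F [1.  1.  1.6] M [0.16 0.1  0.04] gap 0.019629497642024367
tool yaw about axis -13.2 z.-a 0.9999
[0, -7, 0] [-0.035, 0.018, 0.09]
[1, -7, 1] [-0.031, 0.006, 0.068]
[2, -7, 1] [-0.031, 0.006, 0.068]
[2, -7, 2] [-0.031, 0.006, 0.068]
[2, -7, 2] [-0.031, 0.006, 0.068]
```

```bash
python3 -m jog '[{"dr":[-0.033,0.01,0.08],"delta_pos":[0.3,-7.3,0.3],"grip":0},{"dr":[-0.031,0.006,0.068],"delta_pos":[1,-7.2,0.8],"grip":0},{"dr":[-0.031,0.006,0.068],"delta_pos":[1.6,-7,1],"grip":0},{"dr":[-0.031,0.006,0.068],"delta_pos":[2,-7,1.5],"grip":0},{"dr":[-0.031,0.006,0.068],"delta_pos":[2.5,-7,1.6],"grip":0}]'
python3 -c "
from h import *
where()"
python3 -m jog '[{"dr":[0.037,-0.009,-0.082],"delta_pos":[-3,8,-2.5],"grip":0},{"dr":[0.038,-0.007,-0.084],"delta_pos":[-2,9,-2],"grip":0},{"dr":[0.038,-0.007,-0.084],"delta_pos":[-1.5,9,-1],"grip":0},{"dr":[0.038,-0.007,-0.084],"delta_pos":[-0.7,9,-1],"grip":0},{"dr":[0.038,-0.007,-0.084],"delta_pos":[0,9,-0.5],"grip":0}]' 35
python3 - <<'E'
from h import *
where(); plan(36,10,.096)
import cv2
cv2.imwrite('pics/side1.png',cv2.resize(snapshot('side')[110:240,120:290,::-1],None,fx=4,fy=4,interpolation=cv2.INTER_CUBIC))
E
```

```text
time_s: 7.2
tool_pos: [0.6616, -0.0465, 0.2418]
eef_rot: [0.951, 0.217, 0.204, 0.087]
force: [1.2, 2.4, -0.1]
finger_gap: 0.0201
t 7.20 phi -37.81 r 96.7 h 48.0 F [ 1.2  2.4 -0.1] M [ 0.39 -0.14  0.24] gap 0.02007293095853593
tool yaw about axis -36.29 z.-a 0.9999
time_s: 7.7
tool_pos: [0.6532, -0.0036, 0.2347]
eef_rot: [0.975, -0.013, 0.217, 0.041]
force: [-6.3, -3.0, 6.6]
finger_gap: 0.0197
t 7.70 phi -11.20 r 95.9 h 48.4 F [-6.3 -3.   6.6] M [-0.48  0.66 -0.04] gap 0.019657105987244648
tool yaw about axis -9.23 z.-a 0.9999
[1, 8, -2] [0.028, 0.003, -0.04]
[1, 8, 0] [0.034, -0.006, -0.075]
[2, 8, 0] [0.034, -0.006, -0.075]
[2, 8, 0] [0.034, -0.006, -0.075]
[3, 7, 1] [0.034, -0.006, -0.075]
[3, 7, 1] [0.034, -0.006, -0.075]
[4, 7, 1] [0.034, -0.006, -0.075]
[4, 7, 1] [0.034, -0.006, -0.075]
[5, 6, 2] [0.034, -0.006, -0.075]
[5, 6, 2] [0.034, -0.006, -0.075]
```

View pics/side1.png

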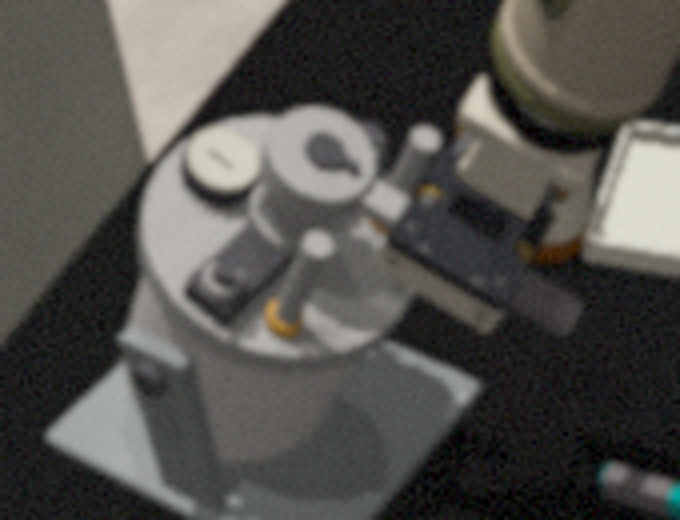

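The side crop shows the socket fully seated on the nut (head at (320,145)) and the jaws on the handle. I'll continue the drive stroke.

```bash
python3 -m jog '[{"dr":[0.031,-0.002,-0.05],"delta_pos":[0.4,8,-1.2],"grip":0},{"dr":[0.034,-0.006,-0.075],"delta_pos":[1,8,-0.3],"grip":0},{"dr":[0.034,-0.006,-0.075],"delta_pos":[1.6,8,0],"grip":0},{"dr":[0.034,-0.006,-0.075],"delta_pos":[2.2,7.8,0.2],"grip":0},{"dr":[0.034,-0.006,-0.075],"delta_pos":[3,7.3,0.5],"grip":0}]'
python3 -c "
from h import *
where();plan(36,5,.096)"
```

```text
time_s: 8.25
tool_pos: [0.6606, 0.0338, 0.2361]
eef_rot: [0.953, -0.211, 0.217, -0.002]
force: [-3.6, -0.4, 3.1]
finger_gap: 0.0199
t 8.25 phi 11.82 r 95.2 h 49.5 F [-3.6 -0.4  3.1] M [0.07 0.76 0.42] gap 0.01989468308849436
tool yaw about axis 14.17 z.-a 0.9999
[4, 7, -2] [0.027, -0.004, -0.035]
[4, 7, 1] [0.035, -0.007, -0.076]
[4, 7, 1] [0.035, -0.007, -0.076]
[5, 6, 2] [0.035, -0.007, -0.076]
[5, 6, 2] [0.035, -0.007, -0.076]
```

```bash
python3 -m jog '[{"dr":[0.03,-0.005,-0.055],"delta_pos":[3.5,7.3,-0.5],"grip":0},{"dr":[0.035,-0.007,-0.076],"delta_pos":[3.6,7,0.8],"grip":0},{"dr":[0.035,-0.007,-0.076],"delta_pos":[4.1,6.8,1],"grip":0},{"dr":[0.033,-0.006,-0.072],"delta_pos":[4.6,6.2,1.2],"grip":0},{"dr":[0.033,-0.006,-0.07],"delta_pos":[4.8,5.6,1.5],"grip":0}]'
python3 -c "
from h import *
where()"
python3 -m jog '[{"dr":[-0.034,0.006,0.085],"delta_pos":[-5,-5,-3],"grip":0},{"dr":[-0.034,0.006,0.074],"delta_pos":[-4.7,-6,-2],"grip":0},{"dr":[-0.034,0.006,0.074],"delta_pos":[-4.2,-6.7,-1.5],"grip":0},{"dr":[-0.034,0.006,0.074],"delta_pos":[-3.6,-7,-1],"grip":0},{"dr":[-0.034,0.006,0.074],"delta_pos":[-3,-7.3,-0.8],"grip":0}]'
python3 -m jog '[{"dr":[-0.034,0.006,0.074],"delta_pos":[-2.4,-7.7,-0.4],"grip":0},{"dr":[-0.034,0.006,0.074],"delta_pos":[-1.8,-7.8,0],"grip":0},{"dr":[-0.034,0.006,0.074],"delta_pos":[-1.2,-8,0],"grip":0},{"dr":[-0.034,0.006,0.074],"delta_pos":[-0.6,-8,0.3],"grip":0},{"dr":[-0.034,0.006,0.074],"delta_pos":[0,-8,0.6],"grip":0}]'
python3 - <<'E'
from h import *
where(); plan(-36,5,.097)
E
```

```text
time_s: 8.75
tool_pos: [0.6811, 0.0662, 0.2426]
eef_rot: [0.892, -0.397, 0.211, -0.046]
force: [-1.7, -2.0, 2.7]
finger_gap: 0.0194
t 8.75 phi 35.44 r 95.2 h 49.4 F [-1.7 -2.   2.7] M [-0.3   0.36  0.18] gap 0.019381935175654393
tool yaw about axis 37.23 z.-a 1.0
time_s: 9.25
tool_pos: [0.6607, 0.0339, 0.2346]
eef_rot: [0.956, -0.197, 0.217, -0.002]
force: [-0.8, -1.1, 0.9]
finger_gap: 0.0191
time_s: 9.75
tool_pos: [0.6532, -0.0068, 0.2347]
eef_rot: [0.976, 0.01, 0.214, 0.044]
force: [-1.9, 0.5, 1.6]
finger_gap: 0.0199
t 9.75 phi -13.06 r 96.0 h 48.2 F [-1.9  0.5  1.6] M [0.16 0.15 0.08] gap 0.0198584137011424
tool yaw about axis -11.78 z.-a 1.0
[0, -8, -1] [-0.04, 0.011, 0.094]
[1, -8, 1] [-0.033, 0.006, 0.073]
[2, -7, 1] [-0.033, 0.006, 0.073]
[2, -7, 2] [-0.033, 0.006, 0.073]
[3, -7, 2] [-0.033, 0.006, 0.073]
```

```bash
python3 -m jog '[{"dr":[-0.036,0.008,0.082],"delta_pos":[0,-7.8,0],"grip":0},{"dr":[-0.033,0.006,0.073],"delta_pos":[1,-7.6,0.8],"grip":0},{"dr":[-0.033,0.006,0.073],"delta_pos":[1.6,-7.3,1],"grip":0},{"dr":[-0.033,0.006,0.073],"delta_pos":[2.2,-7.2,1.5],"grip":0},{"dr":[-0.033,0.006,0.073],"delta_pos":[2.5,-7,1.6],"grip":0}]'
python3 -c "
from h import *
where()"
python3 -m jog '[{"dr":[0.037,-0.009,-0.082],"delta_pos":[-3,8,-2.5],"grip":0},{"dr":[0.038,-0.007,-0.084],"delta_pos":[-2,9,-2],"grip":0},{"dr":[0.038,-0.007,-0.084],"delta_pos":[-1.5,9,-1],"grip":0},{"dr":[0.038,-0.007,-0.084],"delta_pos":[-0.7,9,-1],"grip":0},{"dr":[0.038,-0.007,-0.084],"delta_pos":[0,9,-0.5],"grip":0}]' 35
python3 - <<'E'
from h import *
where(); plan(36,10,.096)
E
```

```text
time_s: 10.25
tool_pos: [0.6615, -0.0461, 0.242]
eef_rot: [0.951, 0.217, 0.202, 0.087]
force: [2.8, 1.2, 0.7]
finger_gap: 0.0197
t 10.25 phi -37.56 r 96.5 h 48.3 F [2.8 1.2 0.7] M [ 0.19 -0.24  0.01] gap 0.01973306571327186
tool yaw about axis -36.3 z.-a 1.0
time_s: 10.75
tool_pos: [0.6532, -0.0034, 0.2347]
eef_rot: [0.976, -0.012, 0.215, 0.041]
force: [-5.7, -2.2, 5.5]
finger_gap: 0.0196
t 10.75 phi -11.09 r 95.9 h 48.4 F [-5.7 -2.2  5.5] M [-0.48  0.58 -0.05] gap 0.01958180043845941
tool yaw about axis -9.24 z.-a 1.0
[1, 8, -2] [0.027, -0.0, -0.042]
[1, 8, 0] [0.034, -0.006, -0.074]
[2, 8, 0] [0.034, -0.006, -0.074]
[2, 8, 0] [0.034, -0.006, -0.074]
[3, 7, 1] [0.034, -0.006, -0.074]
[3, 7, 1] [0.034, -0.006, -0.074]
[4, 7, 1] [0.034, -0.006, -0.074]
[4, 7, 1] [0.034, -0.006, -0.074]
[5, 6, 2] [0.034, -0.006, -0.074]
[5, 6, 2] [0.034, -0.006, -0.074]
```

```bash
python3 -m jog '[{"dr":[0.03,-0.003,-0.05],"delta_pos":[0.4,7,-1],"grip":0},{"dr":[0.028,-0.005,-0.062],"delta_pos":[0.8,6.6,-0.3],"grip":0},{"dr":[0.028,-0.005,-0.062],"delta_pos":[1.2,6.6,0],"grip":0},{"dr":[0.028,-0.005,-0.062],"delta_pos":[1.7,6.5,0.2],"grip":0},{"dr":[0.028,-0.005,-0.062],"delta_pos":[2.2,6.2,0.4],"grip":0}]'
python3 -c "
from h import *
where();plan(36,8,.096)"
```

```text
time_s: 11.25
tool_pos: [0.6585, 0.0281, 0.2359]
eef_rot: [0.96, -0.18, 0.216, 0.004]
force: [-2.7, 0.4, 2.7]
finger_gap: 0.0198
t 11.25 phi 8.15 r 95.1 h 49.7 F [-2.7  0.4  2.7] M [-0.07  0.61  0.37] gap 0.01981904024600118
tool yaw about axis 10.47 z.-a 0.9999
[2, 6, -2] [0.016, -0.004, -0.015]
[2, 5, 1] [0.025, -0.005, -0.055]
[3, 5, 1] [0.025, -0.005, -0.055]
[3, 5, 1] [0.025, -0.005, -0.055]
[3, 5, 1] [0.025, -0.005, -0.055]
[3, 5, 1] [0.025, -0.005, -0.055]
[4, 4, 1] [0.025, -0.005, -0.055]
[4, 4, 1] [0.025, -0.005, -0.055]
```

```bash
python3 -m jog '[{"dr":[0.022,-0.004,-0.045],"delta_pos":[2,5.6,-0.3],"grip":0},{"dr":[0.025,-0.005,-0.055],"delta_pos":[2.3,5.5,0.3],"grip":0},{"dr":[0.025,-0.005,-0.055],"delta_pos":[2.6,5.4,0.6],"grip":0},{"dr":[0.025,-0.005,-0.055],"delta_pos":[2.8,5.2,0.8],"grip":0},{"dr":[0.025,-0.005,-0.055],"delta_pos":[3,5,1],"grip":0}]'
python3 -c "
from h import *
where();plan(36,5,.096)"
```

```text
time_s: 11.75
tool_pos: [0.6713, 0.0541, 0.2398]
eef_rot: [0.922, -0.323, 0.214, -0.027]
force: [0.4, -1.8, 1.3]
finger_gap: 0.0198
t 11.75 phi 25.85 r 95.0 h 50.0 F [ 0.4 -1.8  1.3] M [-0.28  0.17  0.25] gap 0.019807855557673247
tool yaw about axis 27.84 z.-a 0.9999
[2, 3, -2] [0.01, -0.004, 0.004]
[2, 3, 1] [0.015, -0.003, -0.032]
[2, 3, 1] [0.015, -0.003, -0.032]
[2, 2, 1] [0.015, -0.003, -0.032]
[2, 2, 1] [0.015, -0.003, -0.032]
```

```bash
python3 -m jog '[{"dr":[0.014,-0.003,-0.025],"delta_pos":[2.5,3.5,-1],"grip":0},{"dr":[0.018,-0.003,-0.038],"delta_pos":[2.5,3.4,0.5],"grip":0},{"dr":[0.018,-0.003,-0.038],"delta_pos":[2.5,3.3,0.6],"grip":0},{"dr":[0.018,-0.003,-0.038],"delta_pos":[2.5,3,0.7],"grip":0},{"dr":[0.015,-0.003,-0.032],"delta_pos":[2.2,2.6,0.7],"grip":0}]'
python3 -c "
from h import *
where()"
python3 -m jog '[{"dr":[-0.034,0.006,0.085],"delta_pos":[-5,-5,-3],"grip":0},{"dr":[-0.034,0.006,0.074],"delta_pos":[-4.7,-6,-2],"grip":0},{"dr":[-0.034,0.006,0.074],"delta_pos":[-4.2,-6.7,-1.5],"grip":0},{"dr":[-0.034,0.006,0.074],"delta_pos":[-3.6,-7,-1],"grip":0},{"dr":[-0.034,0.006,0.074],"delta_pos":[-3,-7.3,-0.8],"grip":0}]'
python3 -m jog '[{"dr":[-0.034,0.006,0.074],"delta_pos":[-2.4,-7.7,-0.4],"grip":0},{"dr":[-0.034,0.006,0.074],"delta_pos":[-1.8,-7.8,0],"grip":0},{"dr":[-0.034,0.006,0.074],"delta_pos":[-1.2,-8,0],"grip":0},{"dr":[-0.034,0.006,0.074],"delta_pos":[-0.6,-8,0.3],"grip":0},{"dr":[-0.034,0.006,0.074],"delta_pos":[0,-8,0.6],"grip":0}]'
python3 - <<'E'
from h import *
where(); plan(-36,5,.097)
E
```

```text
time_s: 12.25
tool_pos: [0.6834, 0.0686, 0.2435]
eef_rot: [0.885, -0.412, 0.209, -0.048]
force: [-1.6, -2.5, 2.3]
finger_gap: 0.0198
t 12.25 phi 37.53 r 95.2 h 49.5 F [-1.6 -2.5  2.3] M [-0.26  0.37  0.16] gap 0.019817817756200413
tool yaw about axis 39.19 z.-a 0.9999
time_s: 12.75
tool_pos: [0.6619, 0.0368, 0.2349]
eef_rot: [0.953, -0.212, 0.216, -0.004]
force: [-2.8, 0.8, 2.3]
finger_gap: 0.0198
time_s: 13.25
tool_pos: [0.6533, -0.0036, 0.2345]
eef_rot: [0.976, -0.006, 0.212, 0.042]
force: [-3.8, 1.1, 2.5]
finger_gap: 0.0193
t 13.25 phi -11.17 r 95.9 h 48.2 F [-3.8  1.1  2.5] M [0.08 0.33 0.01] gap 0.0193342432312946
tool yaw about axis -9.98 z.-a 1.0
[0, -8, -1] [-0.038, 0.006, 0.1]
[1, -8, 1] [-0.036, 0.007, 0.079]
[2, -8, 1] [-0.036, 0.007, 0.079]
[2, -8, 2] [-0.036, 0.007, 0.079]
[3, -8, 2] [-0.036, 0.007, 0.079]
```

```bash
python3 -m jog '[{"dr":[-0.037,0.006,0.086],"delta_pos":[0,-8,0],"grip":0},{"dr":[-0.034,0.006,0.077],"delta_pos":[1,-7.8,0.8],"grip":0},{"dr":[-0.034,0.006,0.077],"delta_pos":[1.6,-7.5,1],"grip":0},{"dr":[-0.034,0.006,0.077],"delta_pos":[2.2,-7.4,1.5],"grip":0},{"dr":[-0.034,0.006,0.077],"delta_pos":[2.6,-7.2,1.6],"grip":0}]'
python3 -c "
from h import *
where()"
python3 -m jog '[{"dr":[0.03,-0.008,-0.066],"delta_pos":[-2.6,6,-2],"grip":0},{"dr":[0.028,-0.005,-0.062],"delta_pos":[-2,6.4,-1.5],"grip":0},{"dr":[0.028,-0.005,-0.062],"delta_pos":[-1.5,6.6,-1],"grip":0},{"dr":[0.028,-0.005,-0.062],"delta_pos":[-1,6.7,-0.8],"grip":0},{"dr":[0.028,-0.005,-0.062],"delta_pos":[-0.5,6.8,-0.6],"grip":0}]' 35
python3 - <<'E'
from h import *
where(); plan(6,5,.096)
E
```

```text
time_s: 13.75
tool_pos: [0.661, -0.045, 0.2418]
eef_rot: [0.953, 0.211, 0.201, 0.087]
force: [1.2, -0.1, 1.1]
finger_gap: 0.0199
t 13.75 phi -36.82 r 96.5 h 48.4 F [ 1.2 -0.1  1.1] M [ 0.11 -0.22 -0.12] gap 0.019886054876616748
tool yaw about axis -35.67 z.-a 1.0
time_s: 14.25
tool_pos: [0.6534, -0.0128, 0.2355]
eef_rot: [0.975, 0.04, 0.213, 0.052]
force: [0.7, 0.4, 1.5]
finger_gap: 0.0191
t 14.25 phi -16.72 r 96.1 h 48.3 F [0.7 0.4 1.5] M [ 0.02 -0.02  0.01] gap 0.019080284918477443
tool yaw about axis -15.34 z.-a 1.0
[0, 7, -2] [0.029, -0.0, -0.048]
[0, 8, -1] [0.033, -0.006, -0.072]
[1, 8, 0] [0.033, -0.006, -0.072]
[1, 7, 0] [0.033, -0.006, -0.072]
[2, 7, 0] [0.033, -0.006, -0.072]
```

```bash
python3 -m jog '[{"dr":[0.022,-0.004,-0.045],"delta_pos":[0,5,-0.5],"grip":0},{"dr":[0.022,-0.004,-0.048],"delta_pos":[0.2,5,-0.3],"grip":0},{"dr":[0.022,-0.004,-0.048],"delta_pos":[0.4,5,-0.2],"grip":0},{"dr":[0.022,-0.004,-0.048],"delta_pos":[0.6,5,0],"grip":0},{"dr":[0.022,-0.004,-0.048],"delta_pos":[0.9,5,0],"grip":0}]' 35
python3 - <<'E'
from h import *
where(); plan(20,5,.096)
E
```

```text
time_s: 14.75
tool_pos: [0.6544, 0.0115, 0.2355]
eef_rot: [0.972, -0.093, 0.216, 0.024]
force: [-2.5, -1.4, 2.1]
finger_gap: 0.0192
t 14.75 phi -2.13 r 95.2 h 49.8 F [-2.5 -1.4  2.1] M [-0.16  0.57  0.31] gap 0.01923316033256658
tool yaw about axis 0.25 z.-a 0.9999
[2, 7, -3] [0.023, -0.003, -0.029]
[2, 7, 0] [0.032, -0.006, -0.07]
[2, 7, 0] [0.032, -0.006, -0.07]
[3, 7, 1] [0.032, -0.006, -0.07]
[3, 7, 1] [0.032, -0.006, -0.07]
```

```bash
python3 -m jog '[{"dr":[0.022,-0.004,-0.045],"delta_pos":[1,5,-0.3],"grip":0},{"dr":[0.022,-0.004,-0.048],"delta_pos":[1.3,5,0],"grip":0},{"dr":[0.022,-0.004,-0.048],"delta_pos":[1.5,4.9,0.2],"grip":0},{"dr":[0.022,-0.004,-0.048],"delta_pos":[1.8,4.8,0.3],"grip":0},{"dr":[0.022,-0.004,-0.048],"delta_pos":[2,4.7,0.4],"grip":0}]' 35
python3 - <<'E'
from h import *
where(); plan(36,5,.096)
E
```

```text
time_s: 15.25
tool_pos: [0.6614, 0.036, 0.2367]
eef_rot: [0.951, -0.224, 0.215, -0.004]
force: [-4.9, -3.8, 3.8]
finger_gap: 0.0201
t 15.25 phi 13.26 r 95.1 h 49.9 F [-4.9 -3.8  3.8] M [-0.36  0.67  0.21] gap 0.020064622061847236
tool yaw about axis 15.72 z.-a 0.9999
[4, 7, -2] [0.024, -0.007, -0.029]
[4, 7, 1] [0.033, -0.006, -0.072]
[4, 6, 1] [0.033, -0.006, -0.072]
[5, 6, 2] [0.033, -0.006, -0.072]
[5, 6, 2] [0.033, -0.006, -0.072]
```

```bash
python3 -m jog '[{"dr":[0.02,-0.004,-0.04],"delta_pos":[2.2,4.2,-0.2],"grip":0},{"dr":[0.02,-0.004,-0.044],"delta_pos":[2.2,4.2,0.3],"grip":0},{"dr":[0.02,-0.004,-0.044],"delta_pos":[2.4,4,0.4],"grip":0},{"dr":[0.02,-0.004,-0.044],"delta_pos":[2.6,4,0.5],"grip":0},{"dr":[0.02,-0.004,-0.044],"delta_pos":[2.8,3.8,0.6],"grip":0}]' 35
python3 - <<'E'
from h import *
where(); plan(36,5,.096)
E
```

```text
time_s: 15.75
tool_pos: [0.6696, 0.0504, 0.2388]
eef_rot: [0.917, -0.34, 0.209, -0.024]
force: [-16.1, -9.1, 8.2]
finger_gap: 0.0202
t 15.75 phi 23.36 r 94.5 h 49.5 F [-16.1  -9.1   8.2] M [-1.41  1.95 -0.1 ] gap 0.020238622784261914
tool yaw about axis 29.75 z.-a 0.9997
[2, 4, -2] [-0.01, -0.01, 0.071]
[2, 3, 1] [0.018, -0.003, -0.04]
[3, 3, 1] [0.018, -0.003, -0.04]
[3, 3, 1] [0.018, -0.003, -0.04]
[3, 3, 1] [0.018, -0.003, -0.04]
```

Force and moment jump at phi ≈ 23°, well short of the stub at 38°, so this looks like the stop. I'll push sideways to confirm.

```bash
python3 -m jog '[{"dr":[0,0,0],"delta_pos":[3,4,0.5],"grip":0},{"dr":[0,0,0],"delta_pos":[3,4,0.5],"grip":0},{"dr":[0,0,0],"delta_pos":[3,4,0.5],"grip":0},{"dr":[0,0,0],"delta_pos":[3,4,0.5],"grip":0},{"dr":[0,0,0],"delta_pos":[3,4,0.5],"grip":0}]' 35
python3 - <<'E'
from h import *
where(); plan(24,5,.096)
E
```

```text
time_s: 16.25
tool_pos: [0.6726, 0.0548, 0.2382]
eef_rot: [0.917, -0.344, 0.199, -0.006]
force: [-25.9, -15.3, 13.0]
finger_gap: 0.0203
t 16.25 phi 26.45 r 95.0 h 48.1 F [-25.9 -15.3  13. ] M [-2.3   3.05 -1.2 ] gap 0.02032987607638395
tool yaw about axis 29.81 z.-a 0.9977
[-1, 0, -2] [0.016, -0.041, 0.085]
[0, -1, 0] [-0.004, 0.001, 0.008]
[0, -1, 0] [-0.004, 0.001, 0.008]
[0, -1, 0] [-0.004, 0.001, 0.008]
[0, -1, 0] [-0.004, 0.001, 0.008]
```

The arm moved about 3° of a commanded 15° against about 3 N·m (drag is 0.5), so the nut is at its stop. I'll swing back to downhill and regrip closer to the head, near the wrench's balance point, before lifting.

```bash
python3 -m jog '[{"dr":[0,-0.03,0.09],"delta_pos":[-3,-7,-1.5],"grip":0},{"dr":[-0.03,0.005,0.075],"delta_pos":[-3.5,-7.5,-0.5],"grip":0},{"dr":[-0.034,0.006,0.08],"delta_pos":[-3,-7.5,-0.5],"grip":0},{"dr":[-0.034,0.006,0.08],"delta_pos":[-2.4,-7.7,-0.3],"grip":0},{"dr":[-0.034,0.006,0.08],"delta_pos":[-1.6,-8,0],"grip":0}]'
python3 -c "
from h import *
where();p,Q=handle(0,.095,.048);togo(p,Q)"
```

```text
time_s: 16.75
tool_pos: [0.6557, 0.0161, 0.2351]
eef_rot: [0.968, -0.13, 0.213, 0.014]
force: [1.5, 3.5, -1.9]
finger_gap: 0.0198
t 16.75 phi 0.74 r 95.0 h 49.2 F [ 1.5  3.5 -1.9] M [0.44 0.22 0.54] gap 0.01978661442534115
tool yaw about axis 4.58 z.-a 0.9999
t 16.75 shift mm [ 0.2 -1.3 -1.1] rot [-0.028 -0.     0.075] F [ 1.4867  3.5216 -1.8687] gap 0.01978661442534115
```

```bash
python3 -m jog '[{"dr":[-0.014,0,0.037],"delta_pos":[0,-0.5,-0.5],"grip":0.5},{"dr":[0,0,0],"delta_pos":[0,0,0],"grip":0.5},{"dr":[0,0,0],"delta_pos":[0,0,0],"grip":0.5},{"dr":[0,0,0],"delta_pos":[0,0,0],"grip":0.5},{"dr":[0,0,0],"delta_pos":[0,0,0],"grip":0.5}]'
python3 - <<'E'
from h import *
import cv2
p,Q=handle(np.radians(2),.068,.048);togo(p,Q)
im=snapshot('wrist');cv2.imwrite('pics/w3.png',im[:,:,::-1])
E
```

```text
time_s: 17.25
tool_pos: [0.6553, 0.0149, 0.2341]
eef_rot: [0.97, -0.11, 0.214, 0.017]
force: [0.4, -0.3, -0.6]
finger_gap: 0.0466
t 17.25 shift mm [25.2 -2.3 11.3] rot [ 0.001 -0.004  0.006] F [ 0.3535 -0.3232 -0.63  ] gap 0.04655983338025931
```

View pics/w3.png

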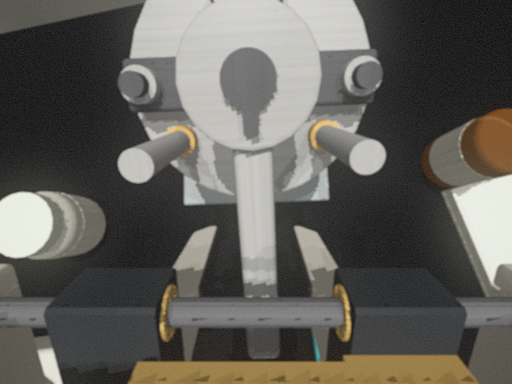

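The handle (columns 237–275) is centred between the half-open fingers at about 256, and the way towards the head is clear. I'll slide up the handle and grip firmly.

```bash
python3 -m jog '[{"dr":[0,0,0],"delta_pos":[12,-1.5,5.5],"grip":0.5},{"dr":[0,0,0],"delta_pos":[12.5,-1.5,5.5],"grip":0.5},{"dr":[0,0,0],"delta_pos":[0,0,0],"grip":0},{"dr":[0,0,0],"delta_pos":[0,0,0],"grip":0},{"dr":[0,0,0],"delta_pos":[0,0,0],"grip":0}]' 55
python3 -m jog '[{"dr":[0,0,0],"delta_pos":[0,0,0],"grip":0},{"dr":[0,0,0],"delta_pos":[0,0,0],"grip":0},{"dr":[0,0,0],"delta_pos":[0,0,0],"grip":0},{"dr":[0,0,0],"delta_pos":[0,0,0],"grip":0},{"dr":[0,0,0],"delta_pos":[0,0,0],"grip":0}]' 55
python3 -c "
from h import *
where();print(vessel()[1]*60)"
```

```text
time_s: 17.8
tool_pos: [0.6797, 0.0126, 0.2445]
eef_rot: [0.971, -0.111, 0.213, 0.017]
force: [-0.8, 0.4, 0.4]
finger_gap: 0.0271
time_s: 18.3
tool_pos: [0.6792, 0.0123, 0.2445]
eef_rot: [0.97, -0.111, 0.214, 0.018]
force: [1.9, 0.0, -0.0]
finger_gap: 0.0194
t 18.30 phi 1.52 r 69.4 h 47.7 F [ 1.9  0.  -0. ] M [-0.03 -0.03  0.09] gap 0.019412027460546828
tool yaw about axis 2.32 z.-a 1.0
[-24.9215   4.6741  54.378 ]
```

```bash
python3 -m jog '[{"dr":[0,0,0],"delta_pos":[-1.7,0.3,3.6],"grip":0},{"dr":[0,0,0],"delta_pos":[-1.7,0.3,3.6],"grip":0},{"dr":[0,0,0],"delta_pos":[-1.7,0.3,3.6],"grip":0},{"dr":[0,0,0],"delta_pos":[-1.7,0.3,3.6],"grip":0},{"dr":[0,0,0],"delta_pos":[-1.7,0.3,3.6],"grip":0}]'
python3 -c "
from h import *
where()"
python3 -m jog '[{"dr":[0,0,0],"delta_pos":[-2.5,0.5,5.4],"grip":0},{"dr":[0,0,0],"delta_pos":[-2.5,0.5,5.4],"grip":0},{"dr":[0,0,0],"delta_pos":[-2.5,0.5,5.4],"grip":0},{"dr":[0,0,0],"delta_pos":[-2.5,0.5,5.4],"grip":0},{"dr":[0,0,0],"delta_pos":[-2.5,0.5,5.4],"grip":0}]'
python3 -c "
from h import *
where()"
```

```text
time_s: 18.8
tool_pos: [0.6703, 0.014, 0.2618]
eef_rot: [0.971, -0.11, 0.213, 0.017]
force: [3.6, -0.5, -2.1]
finger_gap: 0.0194
t 18.80 phi 1.54 r 70.4 h 67.2 F [ 3.6 -0.5 -2.1] M [ 0.02 -0.18  0.05] gap 0.019375563619279834
tool yaw about axis 2.32 z.-a 1.0
time_s: 19.3
tool_pos: [0.654, 0.0171, 0.2876]
eef_rot: [0.971, -0.111, 0.209, 0.018]
force: [0.1, -1.0, -4.9]
finger_gap: 0.0192
t 19.30 phi 1.49 r 74.5 h 97.6 F [ 0.1 -1.  -4.9] M [ 0.21  0.63 -0.07] gap 0.019225581880052668
tool yaw about axis 2.3 z.-a 0.9999
```

```bash
python3 -m jog '[{"dr":[0,0,0],"delta_pos":[-15,0,15],"grip":0},{"dr":[0,0,0],"delta_pos":[-15,-5,15],"grip":0},{"dr":[0,0,0],"delta_pos":[-12,-10,12],"grip":0},{"dr":[0,0,0],"delta_pos":[-12,-15,10],"grip":0},{"dr":[0,0,0],"delta_pos":[-10,-20,5],"grip":0}]'
cat >> h.py <<'E'
def traypose(c,yaw,lx,z,tilt,ly=0):
    t=np.array([np.cos(yaw),np.sin(yaw),0]); n=np.array([-t[1],t[0],0]); a=-np.sin(tilt)*t+np.cos(tilt)*np.array([0,0,1.])
    p=np.array([c[0],c[1],0])+lx*t+ly*n; p[2]=z; return p,toolR(-n,-a)
E
python3 - <<'E'
from h import *
import cv2
where(); p,Q=traypose((.520,-.333),np.radians(8.7),-.004,.2,np.radians(14)); togo(p,Q)
im=snapshot('side');cv2.imwrite('pics/side2.png',cv2.resize(im[60:300,100:420,::-1],None,fx=2,fy=2,interpolation=cv2.INTER_CUBIC))
E
```

```text
time_s: 19.8
tool_pos: [0.5849, -0.031, 0.3443]
eef_rot: [0.972, -0.109, 0.206, 0.017]
force: [0.4, -1.7, -4.5]
finger_gap: 0.0192
t 19.80 phi -29.18 r 119.1 h 174.0 F [ 0.4 -1.7 -4.5] M [0.16 0.6  0.02] gap 0.019236991460093004
tool yaw about axis 2.08 z.-a 0.9998
t 19.8 shift mm [ -68.9 -302.6 -144.3] rot [-0.006  0.172  0.372] F [ 0.4481 -1.6673 -4.4978] gap 0.019236991460093004
```

View pics/side2.png

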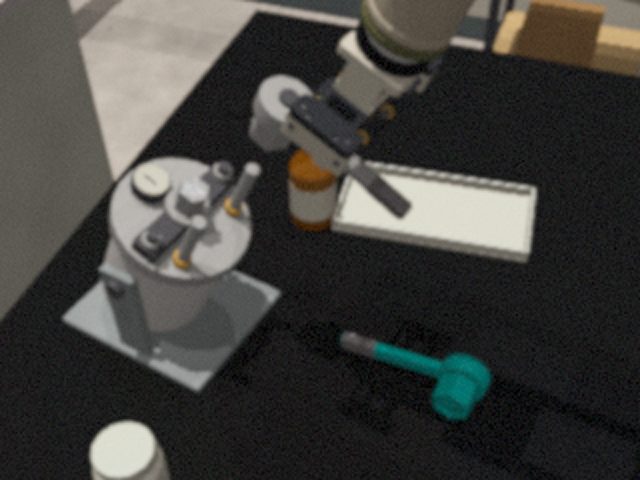

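The side crop shows the wrench off the nut and firmly held, with its head at (280,105). The tray is visible at (340–535, 165–255). Next I carry it high over the tray.

```bash
python3 -m jog '[{"dr":[0,0.02,0.046],"delta_pos":[-8.6,-36,-5],"grip":0},{"dr":[0,0.02,0.046],"delta_pos":[-8.6,-36,-5],"grip":0},{"dr":[0,0.02,0.046],"delta_pos":[-8.6,-36,-5],"grip":0},{"dr":[0,0.02,0.046],"delta_pos":[-8.6,-36,-5],"grip":0},{"dr":[0,0.02,0.046],"delta_pos":[-8.6,-36,-5],"grip":0}]'
python3 -m jog '[{"dr":[0,0.024,0.046],"delta_pos":[-8.6,-36,-15],"grip":0},{"dr":[0,0.024,0.046],"delta_pos":[-8.6,-36,-15],"grip":0},{"dr":[0,0.024,0.046],"delta_pos":[-8.6,-36,-15],"grip":0},{"dr":[0,0,0],"delta_pos":[0,0,0],"grip":0},{"dr":[0,0,0],"delta_pos":[0,0,0],"grip":0}]'
python3 - <<'E'
from h import *
import cv2
p,Q=traypose((.520,-.333),np.radians(8.7),-.004,.2,np.radians(14)); togo(p,Q)
s=ctrl.get_state();T=wristT(s);im=snapshot('wrist');np.savez('pics/w4.npz',im=im,T=T)
a=cv2.resize(im[:,:,::-1],(768,576),interpolation=cv2.INTER_CUBIC)
cv2.imwrite('pics/w4.png',a)
E
```

```text
time_s: 20.35
tool_pos: [0.5382, -0.2136, 0.3225]
eef_rot: [0.987, 0.013, 0.158, -0.002]
force: [2.1, 0.2, -4.3]
finger_gap: 0.0194
time_s: 20.85
tool_pos: [0.5074, -0.3309, 0.2745]
eef_rot: [0.99, 0.081, 0.119, -0.014]
force: [0.3, -0.1, -4.5]
finger_gap: 0.0193
t 20.85 shift mm [  8.7  -2.7 -74.5] rot [-0.007 -0.006 -0.012] F [ 0.2763 -0.1096 -4.4987] gap 0.01931407550702142
```

View pics/w4.png

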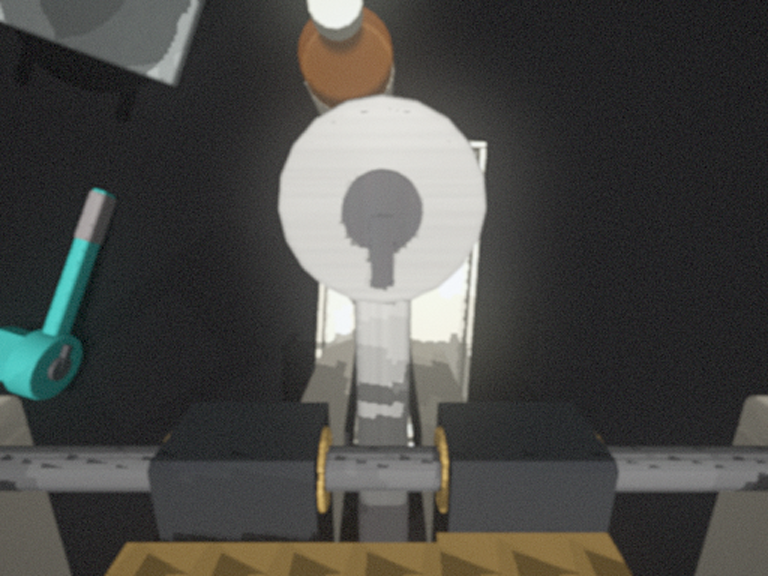

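The tray lies under the wrench: far-right corner (487,143), right outer edge through (471,380), left outer edge through about (317,350). The head is centred over it.

Run:
```python
from h import *
W=get_calibration('wrist');T=np.load('pics/w4.npz')['T']
h=lambda u,v:plane(ray(W,u/1.5,v/1.5,T),.022)[:2]
C,B,L=h(487,143),h(471,380),h(317,350); print(C,B,L)
t=(C-B)/np.linalg.norm(C-B); n=np.array([-t[1],t[0]]); print('yaw',np.degrees(np.arctan2(t[1],t[0])),'width',(L-C)@n)
print('centre',C-.15*t+.075*n)
```

```text
[ 0.6765 -0.3996] [ 0.4505 -0.4247] [ 0.455  -0.2715]
yaw 6.345275623074486 width 0.151770080284459
centre [ 0.5191 -0.3416]
```

Run:
```python
from h import *
p,Q=traypose((.5195,-.339),np.radians(7.5),-.004,.08,np.radians(14)); togo(p,Q)
```

```text
t 20.9 shift mm [   8.4   -8.9 -194.1] rot [-0.007 -0.007 -0.033] F [-1.9617  0.5379 -5.2909] gap 0.019610049052698197
```

```bash
python3 -m jog '[{"dr":[-0.001,-0.001,-0.006],"delta_pos":[1.7,-1.8,-36],"grip":0},{"dr":[-0.001,-0.001,-0.006],"delta_pos":[1.7,-1.8,-36],"grip":0},{"dr":[-0.001,-0.001,-0.006],"delta_pos":[1.7,-1.8,-36],"grip":0},{"dr":[-0.001,-0.001,-0.006],"delta_pos":[1.7,-1.8,-36],"grip":0},{"dr":[-0.001,-0.001,-0.006],"delta_pos":[1.7,-1.8,-36],"grip":0}]'
python3 -m jog '[{"dr":[0,0,0],"delta_pos":[0,0,-8],"grip":0},{"dr":[0,0,0],"delta_pos":[0,0,-6],"grip":0},{"dr":[0,0,0],"delta_pos":[0,0,-5],"grip":0},{"dr":[0,0,0],"delta_pos":[0,0,-4],"grip":0},{"dr":[0,0,0],"delta_pos":[0,0,0],"grip":0}]'
python3 - <<'E'
from h import *
import cv2
p,Q=traypose((.5195,-.339),np.radians(7.5),-.004,.042,np.radians(14)); togo(p,Q)
im=snapshot('scene');cv2.imwrite('pics/scene3.png',cv2.resize(im[190:370,40:280,::-1],None,fx=3,fy=3,interpolation=cv2.INTER_CUBIC))
E
```

```text
time_s: 21.4
tool_pos: [0.5232, -0.338, 0.1035]
eef_rot: [0.989, 0.069, 0.129, -0.001]
force: [0.1, 0.9, -4.4]
finger_gap: 0.0194
time_s: 21.9
tool_pos: [0.5246, -0.3339, 0.081]
eef_rot: [0.989, 0.071, 0.129, -0.002]
force: [0.2, 0.1, -3.6]
finger_gap: 0.0197
t 21.9 shift mm [ -9.1  -5.6 -39. ] rot [ 0.013  0.016 -0.011] F [ 0.2333  0.1177 -3.5963] gap 0.019665297686160273
```

View pics/scene3.png

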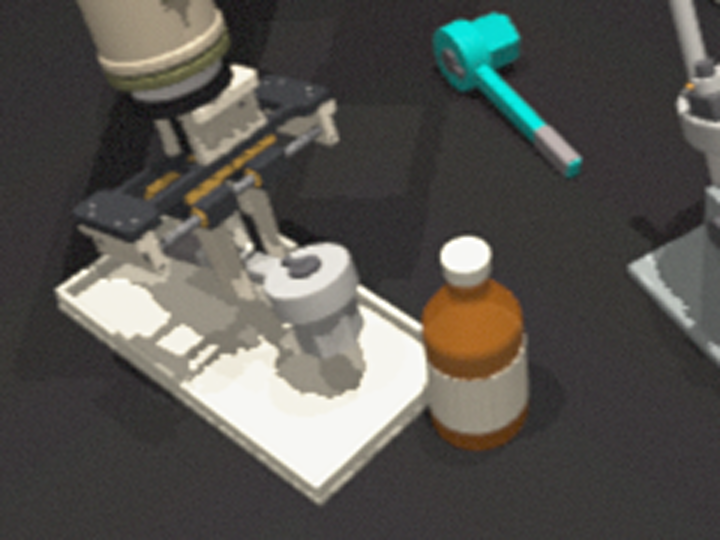

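The scene crop shows the wrench just above the tray floor (head at (315,290)), inside the walls and clear of the bottle. Lowering slowly.

```bash
python3 -m jog '[{"dr":[0,0,0],"delta_pos":[-2,-1.5,-7],"grip":0},{"dr":[0,0,0],"delta_pos":[-2,-1.5,-7],"grip":0},{"dr":[0,0,0],"delta_pos":[-2,-1,-6],"grip":0},{"dr":[0,0,0],"delta_pos":[-2,-1,-5],"grip":0},{"dr":[0,0,0],"delta_pos":[0,0,-4],"grip":0}]'
python3 -m jog '[{"dr":[0,0,0],"delta_pos":[0,0,-2],"grip":0},{"dr":[0,0,0],"delta_pos":[0,0,-2],"grip":0},{"dr":[0,0,0],"delta_pos":[0,0,-2],"grip":0},{"dr":[0,0,0],"delta_pos":[0,0,0],"grip":0},{"dr":[0,0,0],"delta_pos":[0,0,0],"grip":0}]'
```

```text
time_s: 22.45
tool_pos: [0.5175, -0.3418, 0.0535]
eef_rot: [0.989, 0.071, 0.131, 0.001]
force: [-0.2, -0.1, -4.4]
finger_gap: 0.0197
time_s: 22.95
tool_pos: [0.517, -0.3413, 0.0457]
eef_rot: [0.989, 0.071, 0.131, 0.0]
force: [0.2, -0.5, -3.3]
finger_gap: 0.0196
```

```bash
python3 -m jog '[{"dr":[0,0,0],"delta_pos":[0,0,-2],"grip":0},{"dr":[0,0,0],"delta_pos":[0,0,-2],"grip":0},{"dr":[0,0,0],"delta_pos":[0,0,-1],"grip":0},{"dr":[0,0,0],"delta_pos":[0,0,0],"grip":0},{"dr":[0,0,0],"delta_pos":[0,0,0],"grip":0}]'
python3 -m jog '[{"dr":[0,0,0],"delta_pos":[0,0,-1],"grip":0},{"dr":[0,0,0],"delta_pos":[0,0,-1],"grip":0},{"dr":[0,0,0],"delta_pos":[0,0,-1],"grip":0},{"dr":[0,0,0],"delta_pos":[0,0,0],"grip":0},{"dr":[0,0,0],"delta_pos":[0,0,0],"grip":0}]'
```

```text
time_s: 23.45
tool_pos: [0.5184, -0.3419, 0.0424]
eef_rot: [0.989, 0.071, 0.132, 0.001]
force: [0.5, 0.7, -1.6]
finger_gap: 0.0196
time_s: 23.95
tool_pos: [0.5193, -0.3428, 0.0416]
eef_rot: [0.989, 0.071, 0.133, 0.002]
force: [-0.5, 0.8, 0.2]
finger_gap: 0.0197
```

The force has dropped from -4.4 to about 0 N, so the floor carries the wrench. I'll open partway and withdraw along the tool axis.

```bash
python3 -m jog '[{"dr":[0,0,0],"delta_pos":[0,0,0],"grip":0.45},{"dr":[0,0,0],"delta_pos":[0,0,0],"grip":0.45},{"dr":[0,0,0],"delta_pos":[0,0,0],"grip":0.45},{"dr":[0,0,0],"delta_pos":[0,0,0],"grip":0.45},{"dr":[0,0,0],"delta_pos":[0,0,0],"grip":0.45}]'
python3 -m jog '[{"dr":[0,0,0],"delta_pos":[-2.5,-0.3,10],"grip":0.45},{"dr":[0,0,0],"delta_pos":[-5,-0.7,20],"grip":0.45},{"dr":[0,0,0],"delta_pos":[-7,-1,30],"grip":0.45},{"dr":[0,0,0],"delta_pos":[-10,-1,40],"grip":0.45},{"dr":[0,0,0],"delta_pos":[-10,-1,40],"grip":0.45}]'
python3 - <<'E'
from h import *
import cv2
print(ctrl.get_state()['force'])
im=snapshot('scene')[150:370,40:400];im2=snapshot('side')[90:280,90:450]
c=np.vstack([im,im2])[:,:,::-1];cv2.imwrite('pics/fin.png',cv2.resize(c,None,fx=1.46,fy=1.46,interpolation=cv2.INTER_CUBIC))
E
```

```text
time_s: 24.45
tool_pos: [0.5204, -0.344, 0.0425]
eef_rot: [0.988, 0.071, 0.134, 0.003]
force: [0.1, 0.2, -0.2]
finger_gap: 0.0421
time_s: 24.95
tool_pos: [0.4809, -0.3437, 0.1809]
eef_rot: [0.989, 0.071, 0.13, -0.002]
force: [-0.4, -1.5, 0.3]
finger_gap: 0.0418
[-0.415  -1.5226  0.3369]
```

View pics/fin.png

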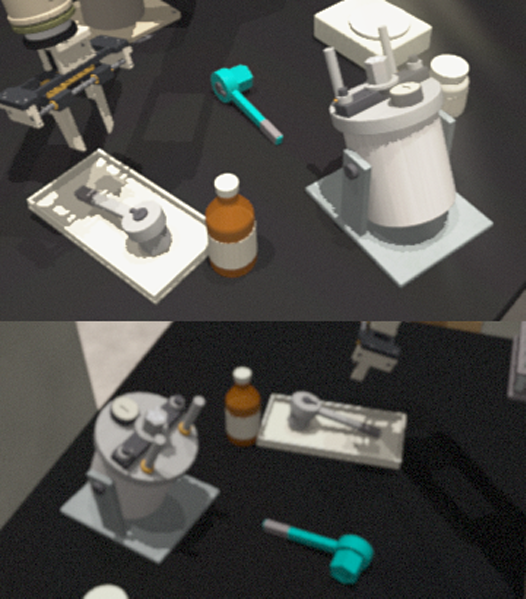

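Both views show the wrench lying inside the tray, the gripper clear, and the bottle and jar in place. I'll hand in.

```bash
python3 -c "
from plant import workorder
print(workorder.job_done())"
```

```text
the job is handed in; nothing more can be done
None
```

The nut was tightened until it stopped, and the steel wrench now lies in the white tray. The job was handed in at about 25 s of the 64 s allowed; no verdict was reported.

- **Tightening:** It took four driving strokes between the stubs. On the fourth, the handle stalled at about 23–26° from downhill, short of the stub at 38°. It was resisting about 3 N·m against a drag of 0.5 N·m, so I took that as the nut's stop.
- **Nut angle:** I did not measure it directly. If the nut reached its stop, about 32° was lost per stroke on average, near the top of the stated 10–35°.
- **Laying down:** I regripped nearer the head, lifted the wrench off along the axis and lowered it into the tray. I let go only after the force showed the tray floor carrying its weight.
- **Last checks:** The scene and side pictures show the head and handle end both inside the tray walls. The gripper is clear, and the bottle, jar, hotplate and teal look-alike appear undisturbed.
- **Disagreements:** My first vessel position, taken from the base plate, was about 19 mm off and was corrected from the wrist camera. The two estimates of the tray's angle differed by about 2° and its centre by about 9 mm, which is small next to the room in the tray.

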